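# Lock the vegetable slicer's shaft with its pin

## Robot

A 6-joint arm with a two-finger parallel gripper is mounted at the origin on the work surface. World frame = base frame: x ahead of the robot, y to its left, z up, the work surface at z = 0. Lengths are in mm, angles in degrees, forces in N, time in s.
With the tool pointing down it reaches from about 350 to 850 mm from the base axis. Payload 8.1 kg.
Tool frame: the origin (TCP) lies between the finger pads; the fingertips stand 14 mm ahead of it and the grasp point (between the pads) lies 5 mm behind it; z points along the fingers, x is the direction in which the jaws open and shut, and the axes are right-handed (so a half turn about z gives the same grasp; the last joint's range is limited). The gripper opens to 85 mm and grips with 20 to 120 N. Pads are 22 mm wide; open, the fingers measure 114 mm over their backs; the gripper's body (76 mm by 85 mm) begins 54 mm behind the grasp point. The pads swing forward as they close: fully open they stand 13 mm farther back than shut.
Start: joints at [69.018, 7.471, 85.268, -0, 87.261, -4.893], TCP at [166.253, 576.511, 245.292] pointing down, gripper open.
Joint ranges: [-169.43, 169.43], [-51.17, 129.36], [1.28, 143.12], [-76.62, 256.62], [0, 156.53], [-152.29, 152.29]. Speed limits (degrees/s): [136.94, 136.94, 159.86, 180, 180, 180].

## Interface

Orientations are given as [roll, pitch, yaw] about the fixed x, y, z axes, in that order (R = Rz(yaw) Ry(pitch) Rx(roll)).
In Python, from bench import r, vision, job gives the robot as it stands.
- The arm moves only by the tool send_rows, never from a script. Its arguments are lists of equal length, an entry for each row: "dp": the shift along the world's x, y, z in mm, a list of three; "rot": the turn, a rotation vector about the world's x, y, z in rad, a list of three. In form: {"dp": [[tx, ty, tz], ...], "rot": [[wx, wy, wz], ...]}. A call has 1 to 5 rows; each row is the pose to reach, as a shift and turn from the pose commanded when the call began; what a row does not reach only later rows make up. A row lasts 1/8 s, in which the tool goes at most 62.5 mm and 10.7 degrees, less where a joint would pass 70% of its speed; a pose out of reach is approached as far as the arm can. A call with a gripper value outside its range is refused whole. "jaw" is the finger opening in mm, from 0 to 85.4, set as the call begins (left out, the last holds). The fingers move at their own pace and stop on an object; "force" is the grip in N (left out, the last holds). Time passes only in rows, so rows that repeat a pose let the fingers close. It gives the time, the measured TCP pose, the force and the opening at its end, in the units of the state.
- r.sense(): the state, without advancing time (a new reading comes with each control period).
- vision.snapshot(name): name is "side" or "top" or "wrist"; returns a dict with "pixels" (480x640x3 uint8, red, green, blue), "depth" (480x640 float32, mm along the optical axis (not along the pixel's ray), 0 where there is no reading), "intrinsics" (3x3 intrinsics, pixels), "world_from_camera" (4x4, takes a point from camera to world coordinates); the wrist camera has in their place "T_tool_cam" (4x4, takes a point from camera to tool coordinates, whose origin is the TCP and whose axes are the tool frame's). Camera axes: x right, y down, z forward; pixel columns grow to the right and rows downward; lengths in mm; the calibration is good to about 2 mm. A picture is of the moment at which its call begins: read the wrist's pose just before it.
- job.hand_in(): hands the job in, once; it reports no verdict.
The state is a dict: "time": time; "joint_pos": joint angles; "qd": joint speeds; "joint_efforts": joint torques, N m; "tool_pos": TCP position; "tcp_rot": TCP orientation; "ft_force": force on the tool from outside, world axes, zero at the start; "wrist_torque": the same for the moment, N m; "finger_gap": finger opening in mm.
Only numpy, scipy, OpenCV 4.12 (cv2) and the standard library are available. Lean on these libraries where they do the work, as an engineer would, in place of code of your own. Each camera call takes 0.05 s, during which the arm holds its last target.

## Task

Make the hand-cranked vegetable slicer safe for cleaning: stand the long locking pin in the hole on top of the bearing block, let go of it, turn the crank from its start over the top, away from the robot, until the pin drops into the hidden cross-hole of the shaft, and then push the pin fully home so that its head sits flat on the block. Leave the short pin in its rest, and do not disturb the bowl.

Things in the scene. Friction and masses are not known exactly. Their poses are not given: they have to be found in the camera images.
- slicer: hand-cranked drum slicer, bare metal, fixed (place and yaw vary, yaw within 0.25 rad). Origin on the worktop below the lock hole; x away from the robot, z up. Shaft along y, 100 mm up. Bearing block at y=0: 64 (x) x 52 (y) mm, flat top 160 mm high, upright lock hole in its middle. Drum (160 mm across, y 105 to 240 mm) with hopper (to 257 mm high) on the +y side, crank on the -y side
- bore_mouth (a point): middle of the lock hole's mouth, on the bearing block's top, 160 mm above the worktop. Round upright hole 17 mm wide, rim chamfered 3 mm. It leads 38 mm down to the round shaft (44 mm thick), on which the long pin stands by itself, its head's underside 62 mm above the block, until the shaft's cross-hole (18 mm wide, right through) comes under it
- plug_top (a point): hidden: top of a stiff friction plug in the lock hole below the shaft, at first 76 mm above the worktop. The pin drops 46 mm onto it and stops with its head's underside still about 14 to 16 mm above the block; from there it needs a push of 10 to 15 N, and stays where it is pushed. Home: foot 60 mm above the worktop
- crank (a joint): crank angle in rad about the slicer's +y: 0 = arm straight up, positive = handle on the slicer's +x side (away from the robot). Starts at -0.8 to -0.5. Stiff: 5 to 10 N at the handle turns it, it stays where left. The cross-hole's angle to the crank is unknown: it lines up at a crank angle between -0.1 and 0.5; within about 0.08 rad of that the pin drops all the way to the plug
- crank_grip (a point): middle of the crank's handle, a black round bar 20 mm thick and 95 mm long along the slicer's y axis (stays level), 100 mm from the shaft's axis and 130 mm to the -y side of the lock hole. The crank arm is 50 mm to the +y side of this point, an end knob 26 mm thick 45 mm to the -y side
- rest: white plastic rest block 60 (x) x 150 (y) x 60 (high) mm, fixed to the worktop (place and yaw vary), origin under its centre. Two upright round holes 16 mm wide and 50 mm deep, at y = +45 and -45 mm, hold the two pins; which is in which varies.
- pin: the long locking pin, standing upright in the rest: steel shank 14 mm thick and 100 mm long with a chamfered foot, and a dark round head 28 mm thick and 40 mm tall on top (140 mm in all, about 0.13 kg). Origin at the middle of the foot's end, z towards the head. In the rest its head is from 110 to 150 mm above the worktop.
- short_pin: a bystander: pin with the same head and thickness but a shank of only 55 mm, so in the rest its head is only from 65 to 105 mm above the worktop. Origin at the foot. To be left in the rest.
- bowl: a bystander: steel bowl of courgette slices, 200 mm wide, 65 mm tall, origin under its centre

How it is judged:
By the outcome, as a careful person would: the job done as asked, in the order asked, and still so for the second after the job is handed in, with the robot touching nothing.
It also fails if it takes over 72 s, if anything falls off the work surface, if the arm or the gripper's body presses on something with over 40 N, if the wrist force passes 120 N, or if a joint passes its speed limit or range.

## Working session

There is one attempt and no reset: what is moved stays moved. The work goes in short steps, Python scripts to look and compute and a tool call to move; the robot and the scene stay as the last step left them, time stands still between calls to the robot, and variables do not carry over. Pictures are saved under pics/ and viewed, and the job is handed in when it is done.

Besides the shell and the picture viewer there is one more tool, called as name(argument=value, ...), one argument or row to a line, values as JSON. send_rows: Moves the arm, as the interface text tells. Its arguments: {"type":"object","properties":{"dp":{"type":"array"},"rot":{"type":"array"},"jaw":{"type":"number"},"force":{"type":"number"}},"required":["dp","rot"]}

```bash
ls; mkdir -p pics
python3 - <<'E'
from bench import r,vision,job
import cv2,pickle
print(r.sense())
for n in ["side","top","wrist"]:
    s=vision.snapshot(n); cv2.imwrite(f"pics/{n}0.png",s["pixels"][:,:,::-1])
    pickle.dump(s,open(f"{n}0.pkl","wb"))
    print(n,s["intrinsics"].tolist(),(s.get("world_from_camera") if n!="wrist" else s["T_tool_cam"]).round(4).tolist())
E
```

```text
pics
{'time': 0.0, 'joint_pos': array([ 6.90186815e+01,  7.51475997e+00,  8.53298288e+01,  1.10863059e-03,
        8.72609087e+01, -4.89270536e+00]), 'qd': array([ 0.09077897,  0.04409919, -0.03920678, -0.09935459, -0.05321064,
       -0.11890202]), 'joint_efforts': array([ 2.19685317e-03, -5.69389093e+01, -5.00555205e+01, -2.36583146e-04,
        1.45594400e-02,  2.39296092e-06]), 'tool_pos': array([166.05494063, 576.02016875, 244.24276475]), 'tcp_rot': array([-1.79989899e+02,  1.05018613e-01,  7.39113421e+01]), 'ft_force': array([ 0.13639282,  0.91367829, -0.20450074]), 'wrist_torque': array([-0.04679392, -0.07310556,  0.03866732]), 'finger_gap': 85.5471583968847}
side [[504.65995404603365, 0.0, 316.44472922102017], [0.0, 504.65995404603365, 239.43055328474082], [0.0, 0.0, 1.0]] [[-0.9421, -0.2334, 0.2406, 426.7055], [-0.335, 0.6798, -0.6524, 393.694], [-0.0113, -0.6952, -0.7187, 730.6304], [0.0, 0.0, 0.0, 1.0]]
top [[612.6607801320829, 0.0, 329.3518825673651], [0.0, 612.6607801320829, 243.8682763128441], [0.0, 0.0, 1.0]] [[0.0211, -0.9881, 0.1521, 411.6633], [-0.9997, -0.0232, -0.0119, -104.9678], [0.0153, -0.1518, -0.9883, 1367.2086], [0.0, 0.0, 0.0, 1.0]]
wrist [[335.7075549552866, 0.0, 324.5912070640305], [0.0, 335.7075549552866, 244.06596809175434], [0.0, 0.0, 1.0]] [[1.0, 0.0006, -0.0011, -1.2923], [-0.0003, 0.9627, 0.2707, -68.5543], [0.0013, -0.2707, 0.9627, -127.2044], [0.0, 0.0, 0.0, 1.0]]
```

View pics/side0.png

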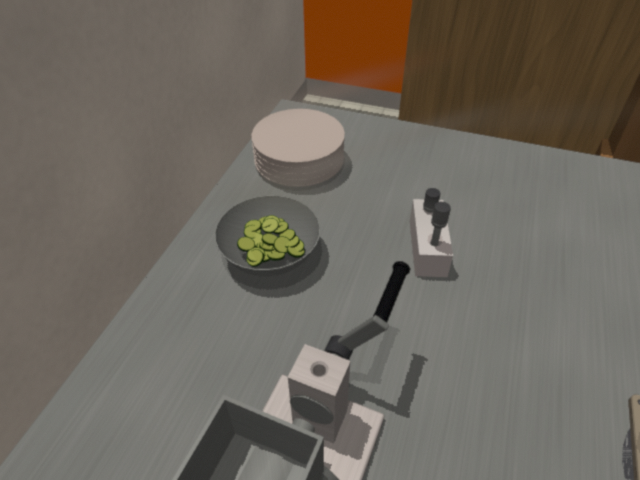

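View pics/top0.png

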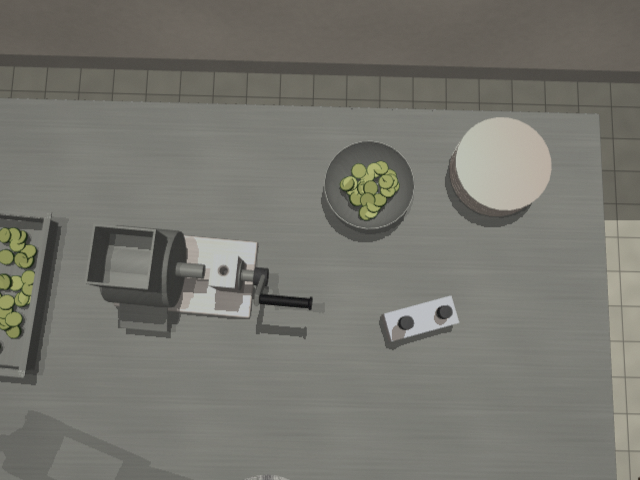

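View pics/wrist0.png

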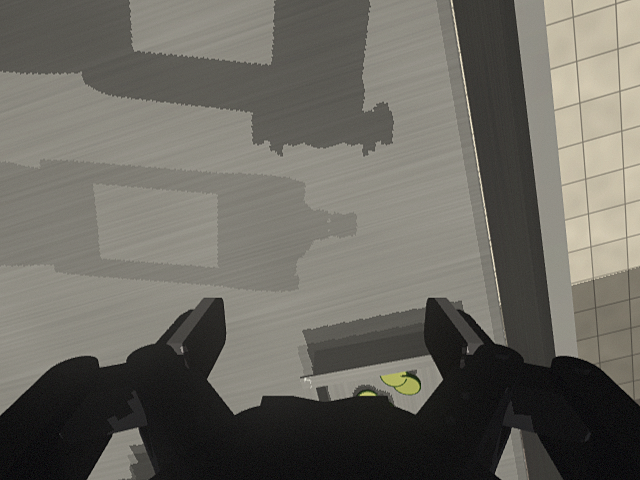

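Side view: long pin head at (441,213), short head (432,197), bore at (319,370), crank handle (400,268)–(385,312). Top view: pins at (406,323) (long, nearer the slicer) and (445,312), bore (223,270), handle (260–312,300). Next I enlarge the crops.

Run:
```python
import cv2,pickle
def crop(n,x,y,w,h,k,o):
    s=pickle.load(open(n+"0.pkl","rb"))
    im=cv2.resize(s["pixels"][y:y+h,x:x+w,::-1],None,fx=k,fy=k,interpolation=cv2.INTER_CUBIC)
    for i in range(0,w,10): cv2.putText(im,str(x+i) if i%20==0 else "|",(i*k,8),0,.35,(0,0,255),1)
    for j in range(10,h,10): cv2.putText(im,str(y+j),(0,j*k+4),0,.35,(0,0,255),1)
    return im
import numpy as np
a=np.hstack([crop("top",380,295,80,50,5,0),crop("top",200,230,80,50,5,0)])
b=np.hstack([crop("top",245,280,80,50,5,0),crop("side",405,185,80,50,5,0)])
c=np.hstack([crop("side",280,340,80,50,5,0),crop("side",370,255,80,50,5,0)])
cv2.imwrite("pics/crops.png",np.vstack([a,b]));cv2.imwrite("pics/crops2.png",c)
```

```text
(no output)
```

View pics/crops.png

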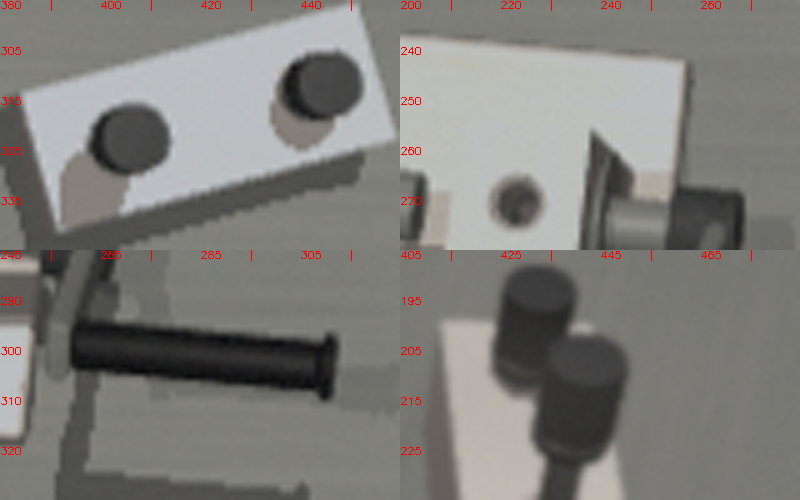

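View pics/crops2.png

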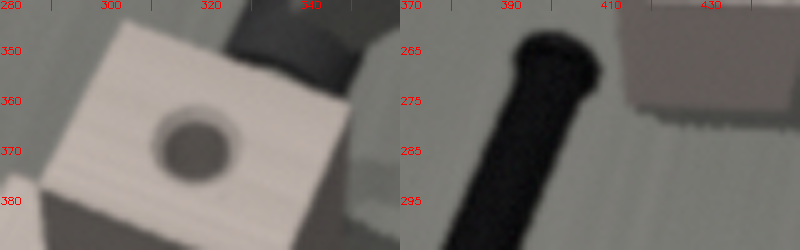

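```bash
cat > h.py <<'E'
import pickle,numpy as np
def ray(s,u,v):
    K=s["intrinsics"];T=s["world_from_camera"]
    d=T[:3,:3]@np.linalg.solve(K,[u,v,1]); return T[:3,3],d/np.linalg.norm(d)
def tri(rs):
    A=sum(np.eye(3)-np.outer(d,d) for o,d in rs);b=sum((np.eye(3)-np.outer(d,d))@o for o,d in rs)
    p=np.linalg.solve(A,b);return p,[np.linalg.norm(np.cross(p-o,d)) for o,d in rs]
def dp(s,u,v):
    z=s["depth"][int(round(v)),int(round(u))]
    return (s["world_from_camera"]@np.r_[np.linalg.solve(s["intrinsics"],[u,v,1])*z,1])[:3]
def atz(s,u,v,z):
    o,d=ray(s,u,v);return o+d*(z-o[2])/d[2]
E
python3 - <<'E'
from h import *
np.set_printoptions(precision=1,suppress=True)
t=pickle.load(open("top0.pkl","rb"));s=pickle.load(open("side0.pkl","rb"))
for n,a,b,z in [("long",(407,322.5),(442.4,206.6),150),("short",(446,311.6),(433,192),105),("bore",(223,270),(319,368.6),160),("knobend",(310.5,303.6),(401,267),180)]:
    p,e=tri([ray(t,*a),ray(s,*b)]);print(n,p,e,atz(t,*a,z),atz(s,*b,z),"depth",dp(t,*a),dp(s,*b))
for uv in [(262,298.5),(270,299.5),(280,300.5),(290,301.5),(300,302.5)]: print("hd",dp(t,*uv))
# block top corners in side: crop (122,20),(350,100),(40,185)
for c in [(122,20),(350,100),(40,185)]:
    print(atz(s,280+c[0]/5,340+c[1]/5,160))
# rest top corners
for c in [(22,93),(357,3),(395,138),(60,233)]: print(atz(t,380+c[0]/5,295+c[1]/5,60),dp(t,380+c[0]/5,295+c[1]/5))
for w in [(s,i) for i in range(390,402,3)]: pass
# dense block top from depth
for im,n in((s,"s"),(t,"t")):
    v,u=np.mgrid[0:480,0:640];z=im["depth"];K=im["intrinsics"]
    P=np.stack([(u-K[0,2])/K[0,0]*z,(v-K[1,2])/K[1,1]*z,z],-1)@im["world_from_camera"][:3,:3].T+im["world_from_camera"][:3,3]
    np.save(n+"P.npy",P)
    for a in range(640):pass
    bc=tri([ray(t,223,270),ray(s,319,368.6)])[0]
    m=(abs(P[...,2]-160)<8)&(np.hypot(P[...,0]-bc[0],P[...,1]-bc[1])<45)&(z>0)
    q=P[m]
    import cv2
    print(n,m.sum(),q.mean(0),cv2.minAreaRect(q[:,:2].astype(np.float32)))
    m=(abs(P[...,2]-60)<6)&(np.hypot(P[...,0]-336,P[...,1]+255)<120)&(z>0)
    q=P[m];print("rest",m.sum(),q.mean(0),cv2.minAreaRect(q[:,:2].astype(np.float32)))
E
```

```text
long [ 445.  -276.3  149.9] [np.float64(0.5277580009916296), np.float64(0.5277580009916881)] [ 445.5 -276.3  150. ] [ 444.4 -276.2  150. ] depth [ 445.5 -276.2  150.4] [ 444.4 -275.7  150.4]
short [ 470.1 -362.8  105.4] [np.float64(0.5680146027945737), np.float64(0.5680146027946247)] [ 470.7 -362.9  105. ] [ 469.6 -363.3  105. ] depth [ 470.8 -363.2  103.2] [ 469.5 -361.9  106.1]
bore [539.3  89.1 161.6] [np.float64(0.8350660923782529), np.float64(0.8350660923783567)] [540.3  89.5 160. ] [538.8  88.2 160. ] depth [544.   95.1 125.2] [541.6  80.4 145.5]
knobend [476.5 -85.4 189.3] [np.float64(0.15963508836617468), np.float64(0.15963508836616339)] [476.8 -85.3 180. ] [477.5 -93.6 180. ] depth [475.9 -85.6 197.5] [476.  -78.7 196.9]
hd [483.6   6.9 197. ]
hd [482.2  -8.1 193.7]
hd [480.7 -27.3 194.7]
hd [479.  -46.5 198. ]
hd [477.6 -65.5 195.5]
[568.8  60.6 160. ]
[505.4  63.6 160. ]
[571.4 111.9 160. ]
[ 465.7 -240.8   60. ] [ 465.7 -240.8   60.2]
[ 507.1 -383.9   60. ] [ 507.  -383.6   61.6]
[ 450.2 -399.6   60. ] [ 451.9 -412.7    1.8]
[ 407.3 -257.3   60. ] [ 407.1 -264.1    1.3]
s 1970 [537.8  90.9 159.7] ((538.774169921875, 88.72335052490234), (54.28992462158203, 64.9326171875), 86.20256042480469)
rest 523 [ 432.3 -273.1   60.1] ((441.2596740722656, -284.717041015625), (49.38287353515625, 78.37272644042969), 16.05019760131836)
t 819 [540.4  89.  160.1] ((540.5361938476562, 89.37934875488281), (52.83551025390625, 64.38213348388672), 86.26891326904297)
rest 408 [ 432.5 -275.9   60.7] ((442.35760498046875, -284.85107421875), (46.60940933227539, 75.6597671508789), 16.007503509521484)
```

send_rows(
  dp=[
    [24, -48, 30],
    [48, -96, 60],
    [72, -144, 90],
    [96, -192, 120],
    [119, -241, 150],
  ],
  rot=[
    [0, 0, -0.16],
    [0, 0, -0.32],
    [0, 0, -0.48],
    [0, 0, -0.64],
    [0, 0, -0.8],
  ],
  jaw=85,
  force=40,
)

```text
time: 0.78
tool_pos: [285.5, 333.8, 396.0]
tcp_rot: [180.0, -0.0, 27.8]
ft_force: [0.8, -0.5, -0.2]
finger_gap: 84.7
```

send_rows(
  dp=[
    [26, -56, 0],
    [52, -112, 0],
    [78, -168, 0],
    [104, -224, 0],
    [130, -280, 0],
  ],
  rot=[
    [0, 0, -0.113],
    [0, 0, -0.226],
    [0, 0, -0.339],
    [0, 0, -0.452],
    [0, 0, -0.565],
  ],
)

```text
time: 1.4
tool_pos: [415.6, 53.6, 395.3]
tcp_rot: [-180.0, -0.0, -4.5]
ft_force: [1.2, 0.4, -0.7]
finger_gap: 84.7
```

send_rows(
  dp=[
    [6, -60, -10],
    [12, -120, -20],
    [18, -180, -40],
    [24, -240, -60],
    [28, -300, -80],
  ],
  rot=[
    [0, 0, 0],
    [0, 0, 0],
    [0, 0, 0],
    [0, 0, 0],
    [0, 0, 0],
  ],
)

```text
time: 2.02
tool_pos: [442.8, -243.7, 315.4]
tcp_rot: [-180.0, -0.0, -4.3]
ft_force: [0.4, 0.6, 0.8]
finger_gap: 85.3
```

send_rows(
  dp=[
    [1, -16, -30],
    [1.7, -31.7, -60],
    [1.7, -31.7, -60],
    [1.7, -31.7, -60],
  ],
  rot=[
    [0, 0, 0],
    [0, 0, 0],
    [0, 0, 0],
    [0, 0, 0],
  ],
)

```text
time: 2.52
tool_pos: [445.1, -273.1, 257.3]
tcp_rot: [180.0, -0.0, -4.3]
ft_force: [-0.6, 0.8, 0.8]
finger_gap: 84.8
```

```bash
cat >> h.py <<'E'
from scipy.spatial.transform import Rotation as Ro
def wsnap(name):
    from bench import r,vision
    import cv2
    st=r.sense(); s=vision.snapshot("wrist")
    T=np.eye(4);T[:3,:3]=Ro.from_euler("xyz",st["tcp_rot"],degrees=True).as_matrix();T[:3,3]=st["tool_pos"]
    s["world_from_camera"]=T@s["T_tool_cam"]
    pickle.dump(s,open(name+".pkl","wb"));cv2.imwrite(f"pics/{name}.png",s["pixels"][:,:,::-1]);print(st["tool_pos"],st["tcp_rot"],st["ft_force"]);return s
def csnap(cam,name,x,y,w,h,k):
    from bench import vision
    import cv2
    s=vision.snapshot(cam);pickle.dump(s,open(name+".pkl","wb"))
    cv2.imwrite(f"pics/{name}.png",cv2.resize(s["pixels"][y:y+h,x:x+w,::-1],None,fx=k,fy=k,interpolation=cv2.INTER_CUBIC));return s
E
python3 -c "
from h import *
s=wsnap('w1')"
```

```text
[ 445.06733556 -273.0732903   257.34857931] [ 1.79991126e+02 -4.26487368e-02 -4.28896510e+00] [-0.61652963  0.79470006  0.79082383]
```

View pics/w1.png

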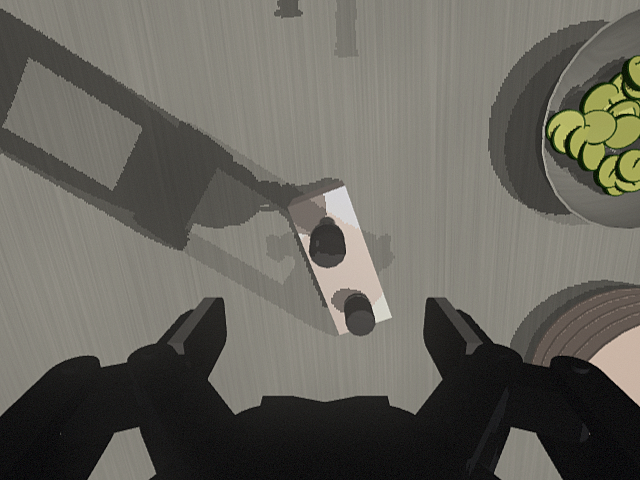

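Wrist view: the long pin's head is at about (327,248) with its dark top face facing us, the short pin is at (359,315), and the rest is clear of the fingers.

Run:
```python
from h import *
from bench import r
s=pickle.load(open("w1.pkl","rb"))
for uv in [(327,248),(328,252),(359,318)]: print(dp(s,*uv),atz(s,*uv,150))
z=s["depth"];v,u=np.mgrid[0:480,0:640];K=s["intrinsics"];W=s["world_from_camera"]
P=np.stack([(u-K[0,2])/K[0,0]*z,(v-K[1,2])/K[1,1]*z,z],-1)@W[:3,:3].T+W[:3,3]
m=(abs(P[...,2]-150)<6)&(np.hypot(P[...,0]-445,P[...,1]+276)<30)&(z>0)
q=P[m];print(m.sum(),q.mean(0),q.min(0),q.max(0),u[m].mean(),v[m].mean())
print(r.sense()["tool_pos"])
```

```text
[ 446.45896453 -275.65124024  148.24004412] [ 446.48500763 -275.13084167  150.        ]
[ 446.9840118  -278.44291666  149.29952548] [ 446.99286042 -278.22654903  150.        ]
[ 470.46203294 -358.39090445  103.97856815] [ 467.09836305 -333.35781891  150.        ]
1067 [ 446.30813249 -276.90500986  148.54348182] [ 432.84040799 -291.37340958  144.05502327] [ 459.75778535 -264.08979203  150.7720513 ] 326.9222118088097 249.7038425492034
[ 445.40280622 -273.18087125  258.00133553]
```

send_rows(
  dp=[
    [0, 0, 0],
    [0, 0, 0],
  ],
  rot=[
    [0, 0, 0],
    [0, 0, 0],
  ],
)

```text
time: 2.82
tool_pos: [445.3, -273.2, 257.4]
tcp_rot: [179.9, -0.1, -4.3]
ft_force: [-0.2, -0.6, -0.4]
finger_gap: 85.0
```

send_rows(
  dp=[
    [0, 0, 0],
    [0, 0, 0],
  ],
  rot=[
    [0, 0, 0],
    [0, 0, 0],
  ],
)

```text
time: 3.08
tool_pos: [444.8, -273.3, 256.3]
tcp_rot: [180.0, -0.0, -4.3]
ft_force: [-1.1, -0.1, 0.5]
finger_gap: 85.0
```

send_rows(
  dp=[
    [0.5, -3.2, -35],
    [0.5, -3.2, -75],
    [0.5, -3.2, -110],
    [0.5, -3.2, -130],
    [0.5, -3.2, -130],
  ],
  rot=[
    [0, 0, 0],
    [0, 0, 0],
    [0, 0, 0],
    [0, 0, 0],
    [0, 0, 0],
  ],
)

```text
time: 3.7
tool_pos: [444.0, -275.7, 124.2]
tcp_rot: [-179.9, 0.2, -4.3]
ft_force: [-0.3, 0.3, 1.2]
finger_gap: 84.6
```

send_rows(
  dp=[
    [0, 0, 0],
    [0, 0, 0],
    [0, 0, 0],
    [0, 0, 0],
    [0, 0, 0],
  ],
  rot=[
    [0, 0, 0],
    [0, 0, 0],
    [0, 0, 0],
    [0, 0, 0],
    [0, 0, 0],
  ],
  jaw=22,
  force=40,
)

```text
time: 4.32
tool_pos: [445.9, -277.1, 127.3]
tcp_rot: [179.9, -0.1, -4.3]
ft_force: [0.2, -0.2, 6.2]
finger_gap: 26.9
```

send_rows(
  dp=[
    [0, 0, 20],
    [0, 0, 55],
    [0, 0, 105],
    [0, 0, 160],
    [0, 0, 215],
  ],
  rot=[
    [0, 0, 0],
    [0, 0, 0],
    [0, 0, 0],
    [0, 0, 0],
    [0, 0, 0],
  ],
)

```text
time: 4.95
tool_pos: [444.8, -276.3, 342.4]
tcp_rot: [-180.0, 0.1, -4.3]
ft_force: [0.2, -0.6, -1.4]
finger_gap: 27.0
```

```bash
python3 -c "
from h import *
s=wsnap('w2')
s=csnap('side','s2',300,60,200,240,3)"
```

```text
[ 444.82358705 -276.30471669  342.36070405] [-1.79967946e+02  5.17168552e-02 -4.30067940e+00] [ 0.17084671 -0.57920908 -1.37041039]
```

View pics/w2.png

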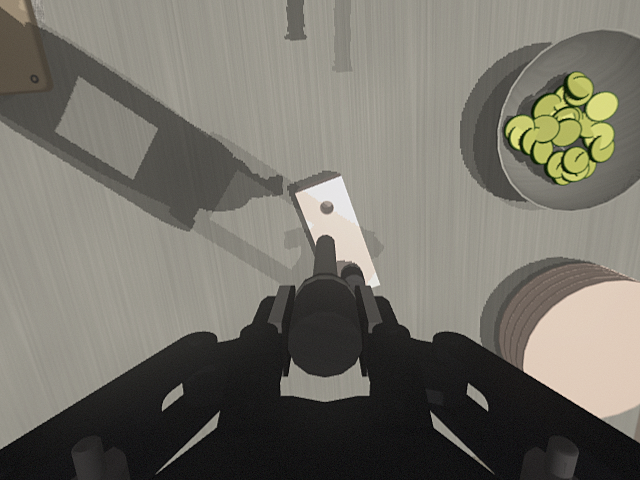

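View pics/s2.png

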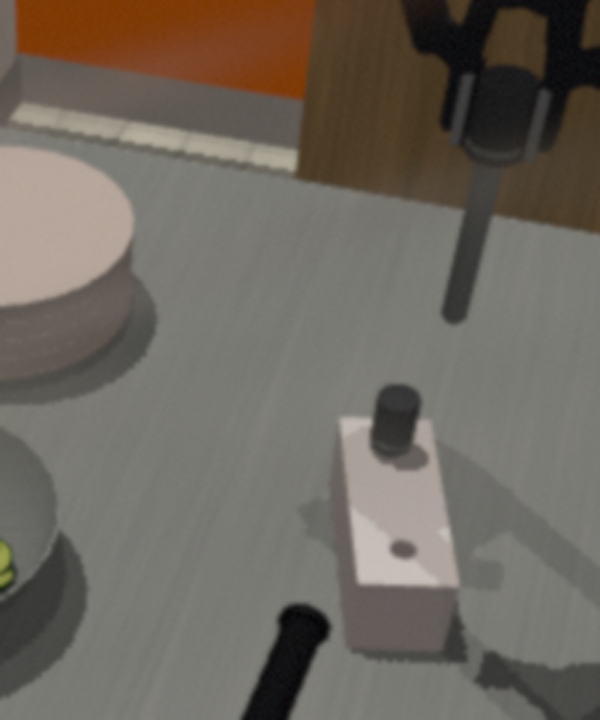

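Run:
```python
from h import *
s=pickle.load(open("w2.pkl","rb"));W=s["world_from_camera"];K=s["intrinsics"]
ti=np.linalg.inv(W)
def pr(p):
    c=(ti@np.r_[p,1])[:3];c=K@c;return c[:2]/c[2]
b=np.array([444.82,-276.3,342.36])
for z in(-117,-100,-60,-20,22): 
  for dx in (-7,0,7): print(z,dx,pr(b+[dx,0,z]).round(1),end=" ")
  print()
import cv2
im=s["pixels"][220:320,270:390,::-1];cv2.imwrite("pics/w2c.png",cv2.resize(im,None,fx=6,fy=6,interpolation=cv2.INTER_CUBIC))
```

```text
-117 -7 [315.8 242.7] -117 0 [325.1 242. ] -117 7 [334.3 241.3] 
-100 -7 [315.2 249.1] -100 0 [325.1 248.4] -100 7 [335.  247.7] 
-60 -7 [313.3 268.5] -60 0 [325.  267.6] -60 7 [336.9 266.8] 
-20 -7 [310.4 297.1] -20 0 [325.  296.1] -20 7 [339.7 295.1] 
22 -7 [305.4 347. ] 22 0 [324.9 345.8] 22 7 [344.5 344.5]
```

View pics/w2c.png

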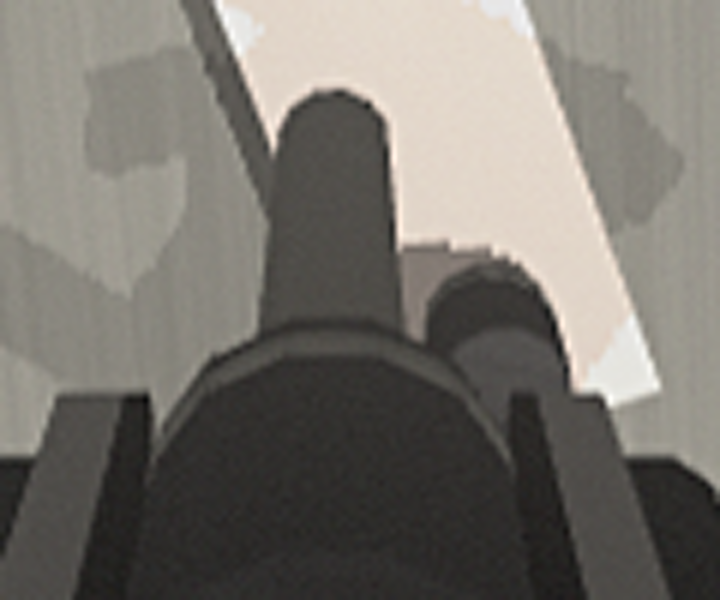

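send_rows(
  dp=[
    [14, 50, 0],
    [30, 110, 0],
    [46, 170, 0],
    [62, 230, 0],
    [78, 290, 0],
  ],
  rot=[
    [0, 0, 0],
    [0, 0, 0],
    [0, 0, 0],
    [0, 0, 0],
    [0, 0, 0],
  ],
)

```text
time: 5.68
tool_pos: [523.1, 15.3, 340.1]
tcp_rot: [180.0, 0.1, -4.3]
ft_force: [0.6, -0.3, -0.9]
finger_gap: 27.3
```

send_rows(
  dp=[
    [10, 40, -10],
    [16.6, 75.3, -30],
    [16.6, 75.3, -30],
    [16.6, 75.3, -30],
    [16.6, 75.3, -30],
  ],
  rot=[
    [0, 0, 0],
    [0, 0, 0],
    [0, 0, 0],
    [0, 0, 0],
    [0, 0, 0],
  ],
)

```text
time: 6.3
tool_pos: [540.0, 87.7, 311.7]
tcp_rot: [180.0, -0.0, -4.4]
ft_force: [-0.3, -0.4, -1.5]
finger_gap: 27.3
```

```bash
python3 -c "
from h import *
from bench import r
s=wsnap('w3')
print(r.sense()['tool_pos'])
s=csnap('side','s3',240,200,200,200,4)
print(r.sense()['tool_pos'])"
```

```text
[540.02393384  87.70012724 311.70742268] [ 1.79990318e+02 -4.30679267e-02 -4.36813484e+00] [-0.34293638 -0.36097295 -1.46434271]
[540.10342194  87.66021194 311.87912134]
[540.10623721  87.72335682 311.86402487]
```

View pics/w3.png

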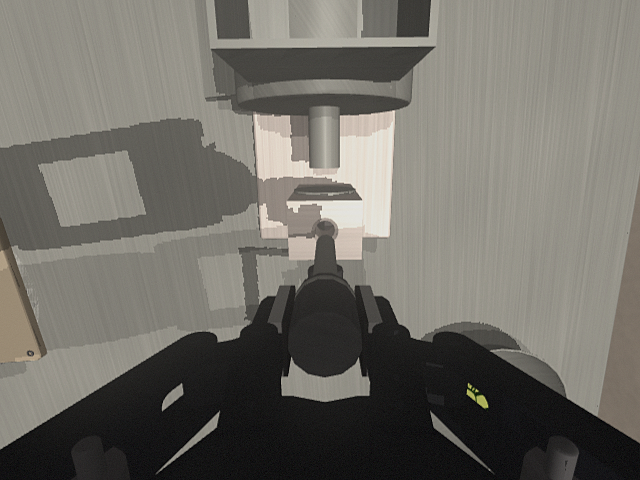

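View pics/s3.png

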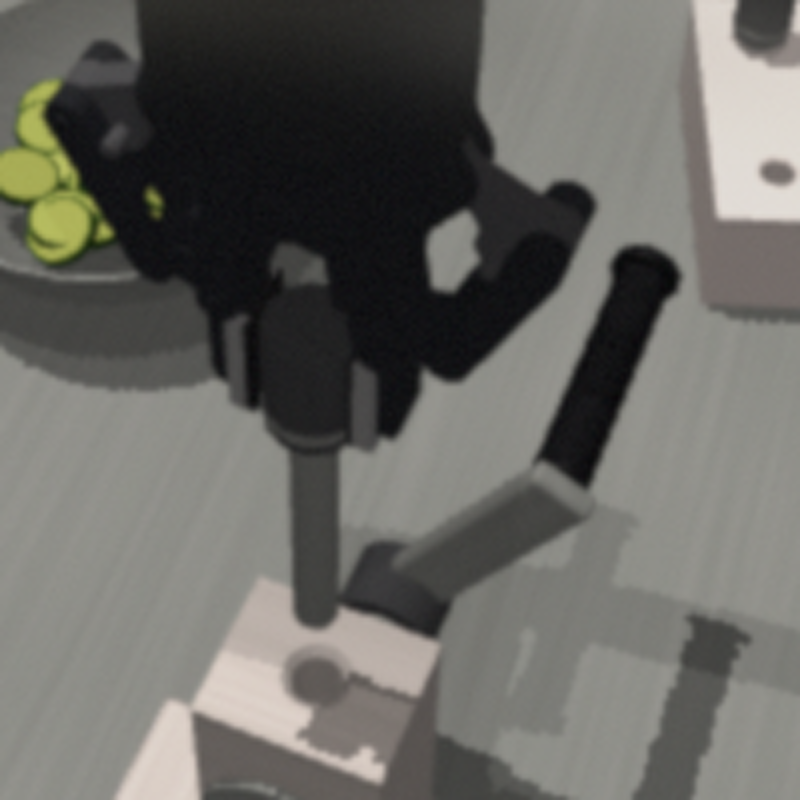

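Wrist view: foot at about (325,240), bore just beyond it at (325,228). I enlarge to measure.

Run:
```python
from h import *
import cv2
s=pickle.load(open("w3.pkl","rb"))
im=s["pixels"][180:280,270:390,::-1];cv2.imwrite("pics/w3c.png",cv2.resize(im,None,fx=6,fy=6,interpolation=cv2.INTER_CUBIC))
```

```text
(no output)
```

View pics/w3c.png

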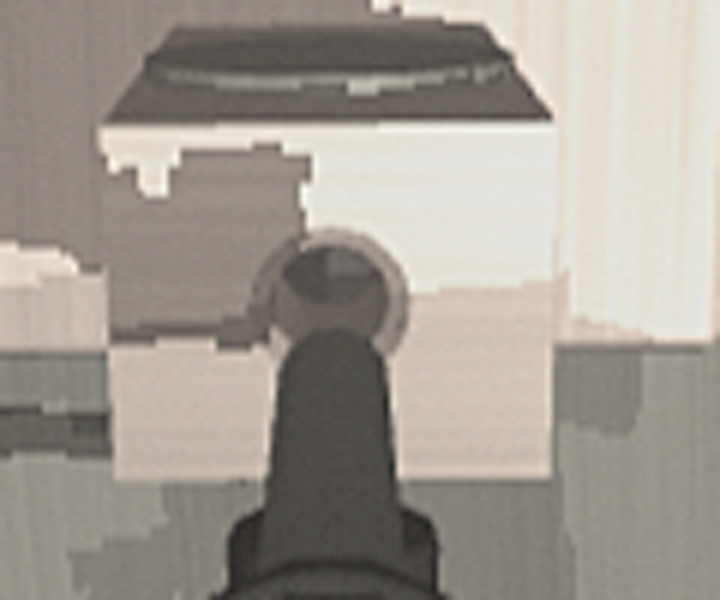

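Run:
```python
from h import *
s=pickle.load(open("w3.pkl","rb"))
g=lambda x,y,z=160:atz(s,270+x/6,180+y/6,z)
c=[g(102,122),g(552,122),g(552,478),g(113,478)]
print(np.round(c,1),np.mean(c,0)); print(g(331,228),g(252,303),g(410,303))
print("foot front",g(335,328,194.5))
```

```text
[[510.6 116.3 160. ]
 [572.9 111.6 160. ]
 [570.5  59.6 160. ]
 [506.7  64.4 160. ]] [540.17412236  87.98586852 160.        ]
[541.17623018  98.99945369 160.        ] [529.14982095  89.02984997 160.        ] [551.56612439  87.32568092 160.        ]
foot front [541.18975438  93.19924846 194.5       ]
```

send_rows(
  dp=[
    [0, 0.4, -18],
    [0, 0.4, -34],
    [0, 0.4, -46],
    [0, 0.4, -56],
    [0, 0.4, -64],
  ],
  rot=[
    [0, 0, 0],
    [0, 0, 0],
    [0, 0, 0],
    [0, 0, 0],
    [0, 0, 0],
  ],
)

```text
time: 7.02
tool_pos: [539.8, 89.1, 246.4]
tcp_rot: [180.0, 0.0, -4.3]
ft_force: [0.1, 0.5, -1.2]
finger_gap: 27.0
```

send_rows(
  dp=[
    [0, 0, -2],
    [0, 0, -4],
    [0, 0, -5],
    [0, 0, -6],
    [0, 0, -6],
  ],
  rot=[
    [0, 0, 0],
    [0, 0, 0],
    [0, 0, 0],
    [0, 0, 0],
    [0, 0, 0],
  ],
)

```text
time: 7.65
tool_pos: [539.9, 89.1, 241.3]
tcp_rot: [-180.0, -0.0, -4.3]
ft_force: [-0.0, 0.4, -1.1]
finger_gap: 27.3
```

send_rows(
  dp=[
    [0, 0, -1],
    [0, 0, -2],
    [0, 0, -2],
  ],
  rot=[
    [0, 0, 0],
    [0, 0, 0],
    [0, 0, 0],
  ],
)

```text
time: 8.02
tool_pos: [539.9, 89.1, 239.3]
tcp_rot: [-180.0, -0.0, -4.3]
ft_force: [0.2, -0.2, -0.9]
finger_gap: 27.5
```

```bash
python3 -c "
from h import *
s=csnap('side','s4',240,200,200,200,4)"
```

```text
(no output)
```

View pics/s4.png

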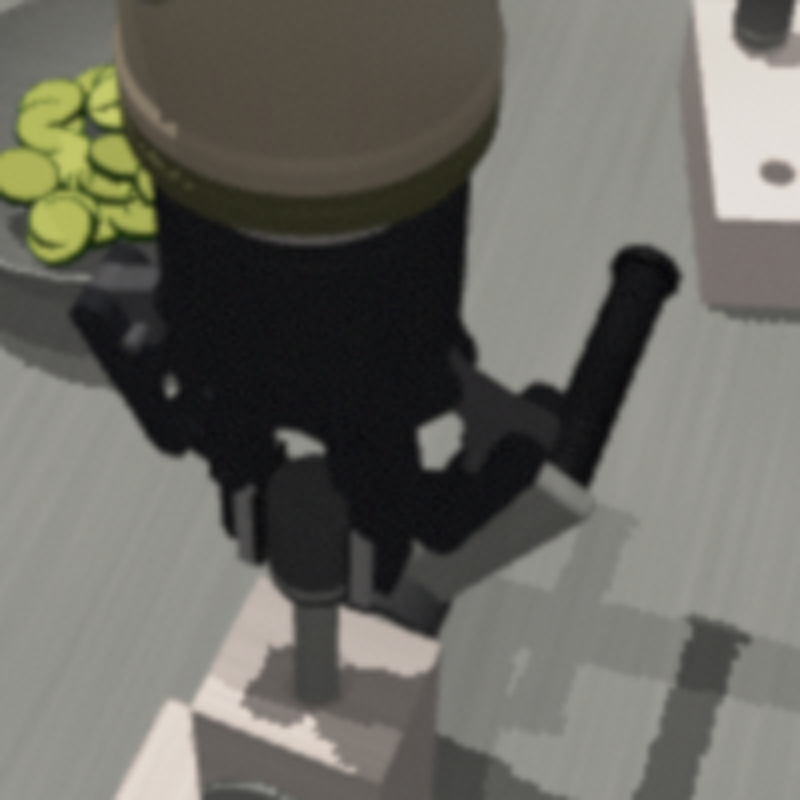

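The shank is in the hole near shaft depth. I let go and rise.

send_rows(
  dp=[
    [0, 0, 0],
    [0, 0, 0],
    [0, 0, 0],
    [0, 0, 0],
    [0, 0, 0],
  ],
  rot=[
    [0, 0, 0],
    [0, 0, 0],
    [0, 0, 0],
    [0, 0, 0],
    [0, 0, 0],
  ],
  jaw=60,
)

```text
time: 8.7
tool_pos: [539.9, 89.1, 239.2]
tcp_rot: [180.0, -0.0, -4.3]
ft_force: [-0.1, -1.0, -0.7]
finger_gap: 60.1
```

send_rows(
  dp=[
    [0, 0, 15],
    [0, 0, 35],
    [0, 0, 60],
    [0, 0, 85],
    [0, 0, 105],
  ],
  rot=[
    [0, 0, 0],
    [0, 0, 0],
    [0, 0, 0],
    [0, 0, 0],
    [0, 0, 0],
  ],
)

```text
time: 9.32
tool_pos: [540.3, 89.1, 347.3]
tcp_rot: [-180.0, -0.2, -4.3]
ft_force: [0.2, 0.6, -0.6]
finger_gap: 60.3
```

```bash
python3 -c "
from h import *
s=wsnap('w5')
s=csnap('side','s5',240,200,200,200,4)"
```

```text
[540.32621046  89.14119599 347.29423981] [-1.79973381e+02 -1.66249804e-01 -4.29390153e+00] [ 0.16405466  0.64272104 -0.60270208]
```

View pics/s5.png

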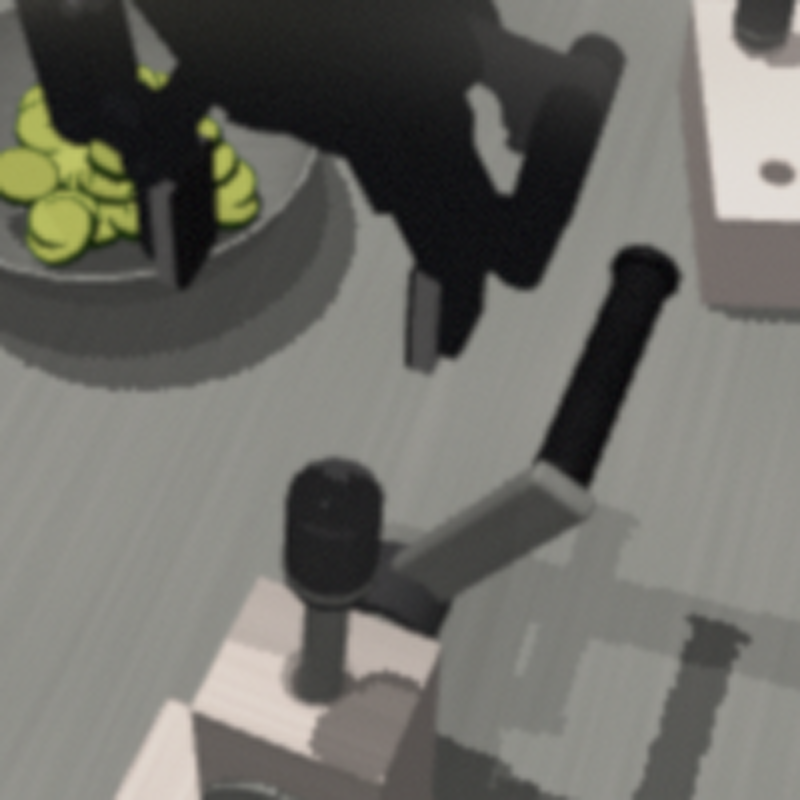

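send_rows(
  dp=[
    [-20, -42, 0],
    [-41, -84, -15],
    [-60.7, -126.4, -40],
    [-60.7, -126.4, -80],
    [-60.7, -126.4, -110],
  ],
  rot=[
    [0, 0, 0],
    [0, 0, 0],
    [0, 0, 0],
    [0, 0, 0],
    [0, 0, 0],
  ],
)

```text
time: 10.05
tool_pos: [478.1, -37.9, 231.9]
tcp_rot: [-180.0, 0.1, -4.4]
ft_force: [-0.2, 0.3, -0.8]
finger_gap: 59.9
```

```bash
python3 -c "
from h import *
s=wsnap('w6')"
```

```text
[478.11402976 -37.92461962 231.9060711 ] [-1.79987177e+02  9.98999653e-02 -4.39048163e+00] [-0.22249616  0.27941248 -0.76111345]
```

View pics/w6.png

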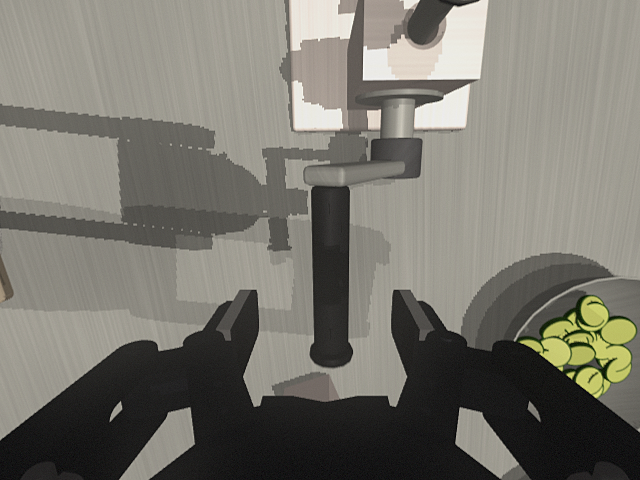

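The handle (331, 190–360) lies between the fingers and parallel to the pads. I lower and narrow the jaws.

send_rows(
  dp=[
    [1, 0, -20],
    [1, 0, -38],
    [1, 0, -50],
    [1, 0, -50],
  ],
  rot=[
    [0, 0, 0],
    [0, 0, 0],
    [0, 0, 0],
    [0, 0, 0],
  ],
)

```text
time: 10.6
tool_pos: [479.5, -37.1, 183.2]
tcp_rot: [-180.0, 0.1, -4.3]
ft_force: [0.2, 0.2, -0.1]
finger_gap: 60.1
```

send_rows(
  dp=[
    [0, 0, 0],
    [0, 0, 0],
    [0, 0, 0],
    [0, 0, 0],
  ],
  rot=[
    [0, 0, 0],
    [0, 0, 0],
    [0, 0, 0],
    [0, 0, 0],
  ],
  jaw=26,
  force=20,
)

```text
time: 11.1
tool_pos: [480.3, -37.3, 184.5]
tcp_rot: [180.0, -0.0, -4.3]
ft_force: [0.4, -0.9, 0.1]
finger_gap: 25.7
```

send_rows(
  dp=[
    [7.5, -0.6, 4],
    [14.8, -1.1, 7.2],
    [21.4, -1.6, 9.5],
    [29.2, -2.2, 11.6],
    [37, -2.8, 13],
  ],
  rot=[
    [0, 0, 0],
    [0, 0, 0],
    [0, 0, 0],
    [0, 0, 0],
    [0, 0, 0],
  ],
)

```text
time: 11.72
tool_pos: [516.9, -40.1, 197.6]
tcp_rot: [-180.0, 0.1, -4.3]
ft_force: [-5.9, 0.1, 2.8]
finger_gap: 25.9
```

```bash
python3 -c "
from h import *
s=csnap('side','s7',240,200,200,200,4)"
```

```text
(no output)
```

View pics/s7.png

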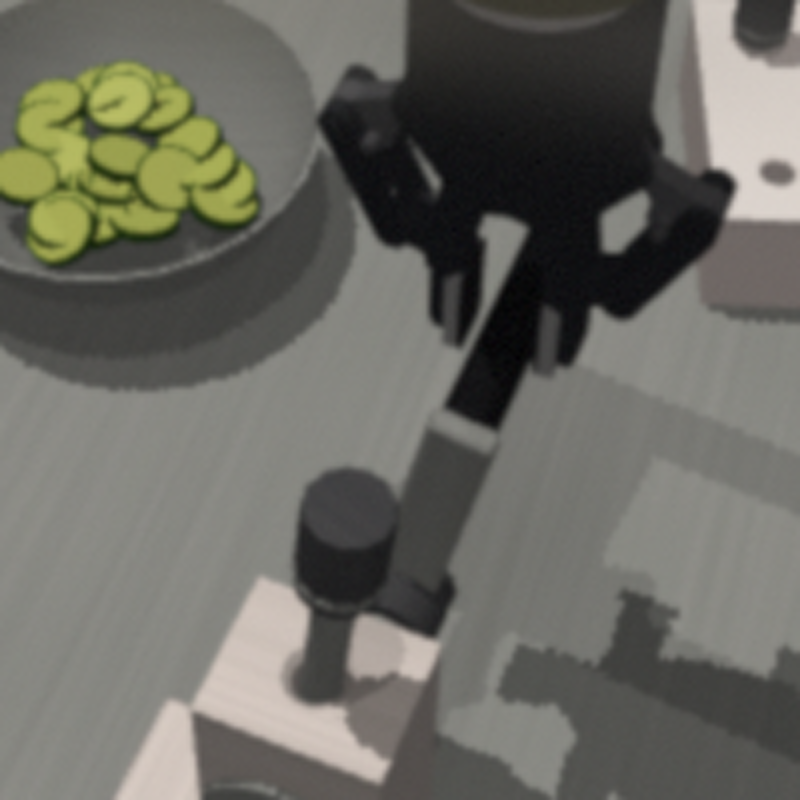

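Crank is turning and the pin is still standing (head at full-image (328,330)). On in small steps.

send_rows(
  dp=[
    [4, -0.3, 0.5],
    [8, -0.6, 0.8],
    [12, -0.9, 1],
    [16, -1.2, 1],
  ],
  rot=[
    [0, 0, 0],
    [0, 0, 0],
    [0, 0, 0],
    [0, 0, 0],
  ],
)

```text
time: 12.28
tool_pos: [532.9, -41.3, 198.3]
tcp_rot: [180.0, 0.1, -4.3]
ft_force: [-5.2, -0.2, 1.9]
finger_gap: 25.8
```

```bash
cat >> h.py <<'E'
def headz():
    "highest side-camera depth points near bore = pin head top"
    from bench import vision
    s=vision.snapshot("side");z=s["depth"];v,u=np.mgrid[0:480,0:640];K=s["intrinsics"];W=s["world_from_camera"]
    P=np.stack([(u-K[0,2])/K[0,0]*z,(v-K[1,2])/K[1,1]*z,z],-1)@W[:3,:3].T+W[:3,3]
    m=(z>0)&(np.hypot(P[...,0]-540,P[...,1]-88.5)<24)
    q=P[m];t=np.percentile(q[:,2],90);return t,np.median(q[abs(q[:,2]-t)<4],0)
E
python3 -c "
from h import *
print(headz())"
```

```text
(np.float64(215.19094931945764), array([538.94113222,  90.64647353, 214.76778999]))
```

```bash
python3 -c "
from h import *
s=csnap('side','s8',240,200,200,200,4)"
```

View pics/s8.png

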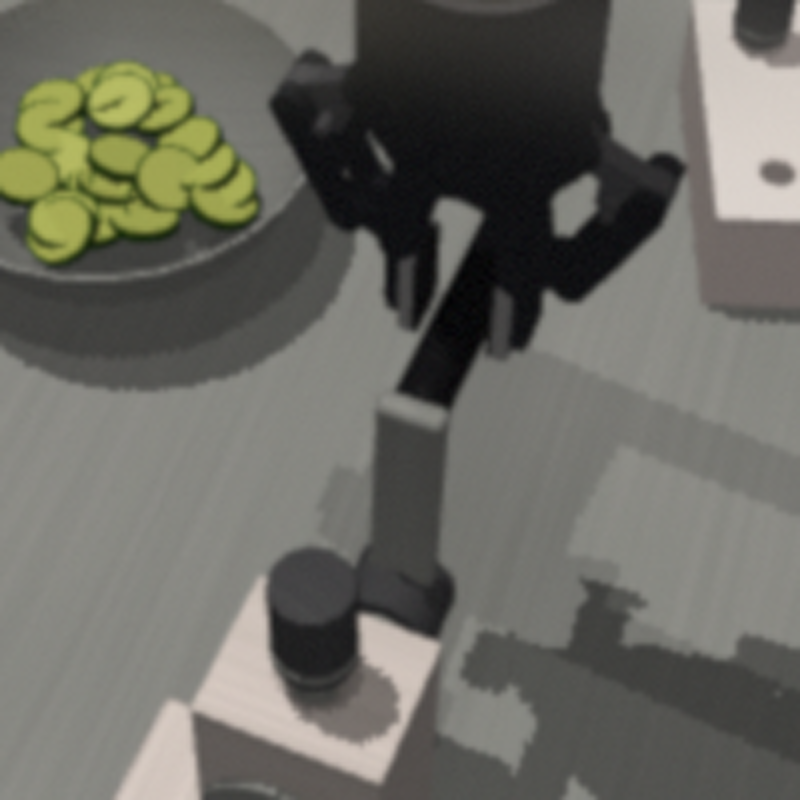

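The pin has dropped: head top now at about 215 mm and head 15 mm above the block. I stop the crank, open the jaws and rise.

send_rows(
  dp=[
    [-3, 0.2, 0],
    [-3, 0.2, 0],
    [-3, 0.2, 0],
    [-3, 0.2, 0],
  ],
  rot=[
    [0, 0, 0],
    [0, 0, 0],
    [0, 0, 0],
    [0, 0, 0],
  ],
  jaw=60,
)

```text
time: 12.88
tool_pos: [530.2, -41.1, 198.3]
tcp_rot: [180.0, -0.0, -4.3]
ft_force: [-0.4, -0.1, -0.4]
finger_gap: 59.7
```

send_rows(
  dp=[
    [0, 0, 20],
    [0, 0, 45],
    [0, 0, 70],
    [0, 0, 70],
  ],
  rot=[
    [0, 0, 0],
    [0, 0, 0],
    [0, 0, 0],
    [0, 0, 0],
  ],
)

```text
time: 13.38
tool_pos: [531.9, -41.4, 272.3]
tcp_rot: [180.0, -0.4, -4.3]
ft_force: [-0.1, 0.1, -0.5]
finger_gap: 59.8
```

send_rows(
  dp=[
    [3, 45, 0],
    [7, 95, 0],
    [9.3, 130, 0],
    [9.3, 130, 0],
    [9.3, 130, 0],
  ],
  rot=[
    [0, 0, 0],
    [0, 0, 0],
    [0, 0, 0],
    [0, 0, 0],
    [0, 0, 0],
  ],
  jaw=0,
  force=20,
)

```text
time: 14.0
tool_pos: [539.3, 88.5, 267.9]
tcp_rot: [180.0, 0.0, -4.3]
ft_force: [-0.3, 0.5, 0.3]
finger_gap: 0.0
```

```bash
python3 -c "
from h import *
s=wsnap('w9');print(s['depth'].shape,headz())
s=csnap('side','s9',240,200,200,200,4)"
```

```text
[539.28142725  88.46430468 267.85944895] [ 1.79966348e+02  3.35660843e-02 -4.27420433e+00] [-0.34691237  0.54810361  0.31080729]
(480, 640) (np.float64(345.18575562667576), array([542.01044914, 100.21512864, 344.5709622 ]))
```

View pics/w9.png

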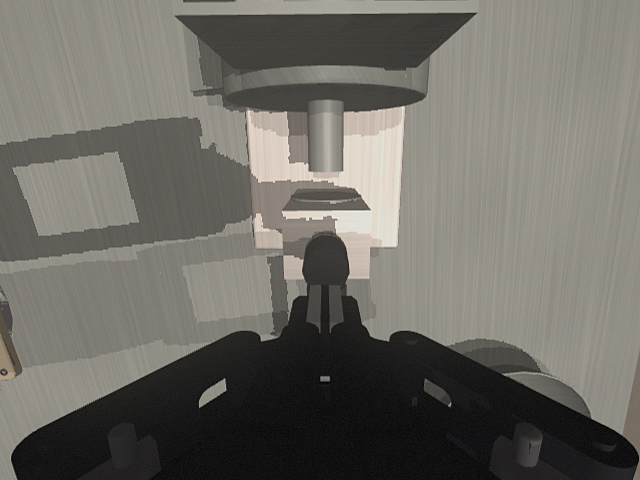

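View pics/s9.png

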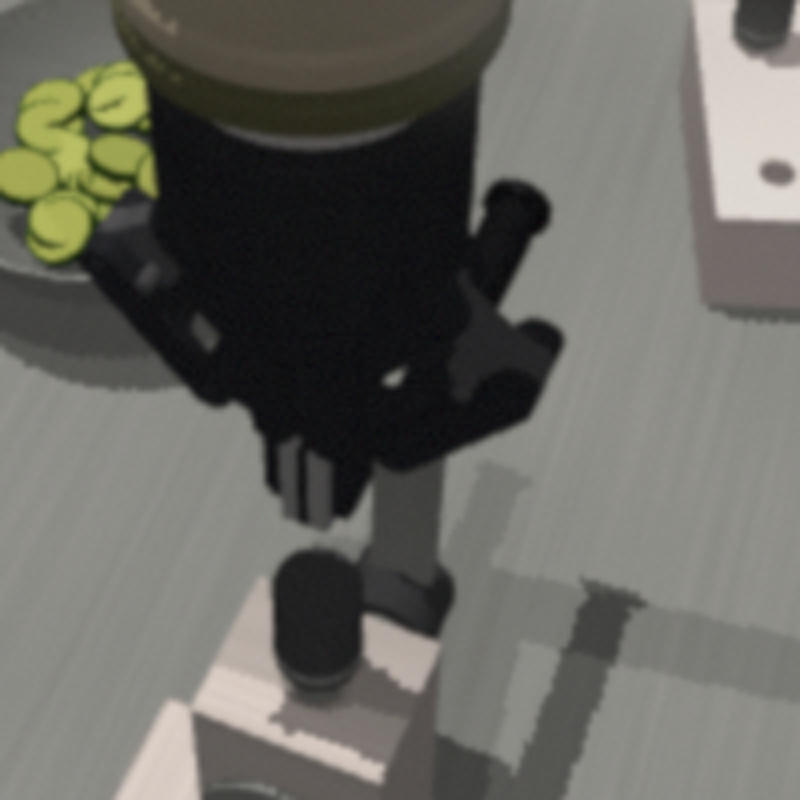

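send_rows(
  dp=[
    [0.4, 0, -12],
    [0.4, 0, -24],
    [0.4, 0, -32],
    [0.4, 0, -36],
    [0.4, 0, -38],
  ],
  rot=[
    [0, 0, 0],
    [0, 0, 0],
    [0, 0, 0],
    [0, 0, 0],
    [0, 0, 0],
  ],
)

```text
time: 14.78
tool_pos: [539.8, 88.9, 229.9]
tcp_rot: [180.0, 0.0, -4.3]
ft_force: [-1.1, 0.8, 0.5]
finger_gap: -0.1
```

send_rows(
  dp=[
    [0, 0, -1.5],
    [0, 0, -3],
    [0, 0, -4.5],
    [0, 0, -6],
  ],
  rot=[
    [0, 0, 0],
    [0, 0, 0],
    [0, 0, 0],
    [0, 0, 0],
  ],
)

```text
time: 15.28
tool_pos: [541.4, 89.0, 226.8]
tcp_rot: [-180.0, -0.3, -4.3]
ft_force: [-0.2, -0.8, 10.2]
finger_gap: 0.3
```

send_rows(
  dp=[
    [0, 0, -1.5],
    [0, 0, -3],
    [0, 0, -4.5],
    [0, 0, -6],
    [0, 0, -6],
  ],
  rot=[
    [0, 0, 0],
    [0, 0, 0],
    [0, 0, 0],
    [0, 0, 0],
    [0, 0, 0],
  ],
)

```text
time: 15.9
tool_pos: [541.3, 89.0, 220.7]
tcp_rot: [-180.0, -0.3, -4.3]
ft_force: [-0.6, 1.2, 9.3]
finger_gap: 0.5
```

send_rows(
  dp=[
    [0, 0, -1],
    [0, 0, -2],
    [0, 0, -3],
    [0, 0, -3],
  ],
  rot=[
    [0, 0, 0],
    [0, 0, 0],
    [0, 0, 0],
    [0, 0, 0],
  ],
)

```text
time: 16.4
tool_pos: [541.3, 89.0, 217.7]
tcp_rot: [-180.0, -0.3, -4.3]
ft_force: [0.3, -0.3, 8.8]
finger_gap: 0.0
```

send_rows(
  dp=[
    [0, 0, -1],
    [0, 0, -2],
    [0, 0, -2],
  ],
  rot=[
    [0, 0, 0],
    [0, 0, 0],
    [0, 0, 0],
  ],
)

```text
time: 16.77
tool_pos: [541.4, 89.0, 215.7]
tcp_rot: [-180.0, -0.3, -4.3]
ft_force: [-0.2, -0.6, 8.9]
finger_gap: 0.3
```

send_rows(
  dp=[
    [0, 0, -1],
    [0, 0, -2],
    [0, 0, -2],
  ],
  rot=[
    [0, 0, 0],
    [0, 0, 0],
    [0, 0, 0],
  ],
)

```text
time: 17.15
tool_pos: [541.5, 89.0, 214.1]
tcp_rot: [-180.0, -0.3, -4.3]
ft_force: [-1.0, 0.1, 10.8]
finger_gap: -0.5
```

send_rows(
  dp=[
    [0, 0, -0.7],
    [0, 0, -1.4],
    [0, 0, -1.4],
  ],
  rot=[
    [0, 0, 0],
    [0, 0, 0],
    [0, 0, 0],
  ],
)

```text
time: 17.52
tool_pos: [541.7, 89.0, 214.1]
tcp_rot: [-180.0, -0.3, -4.3]
ft_force: [-4.3, -0.5, 18.9]
finger_gap: -0.3
```

```bash
python3 -c "
from h import *
from bench import r
print(r.sense()['ft_force'],r.sense()['tool_pos'])
s=csnap('side','s10',290,310,80,80,8)"
```

```text
[-4.33585107 -0.53000811 18.94963522] [541.70441993  89.03563338 214.06862044]
```

View pics/s10.png

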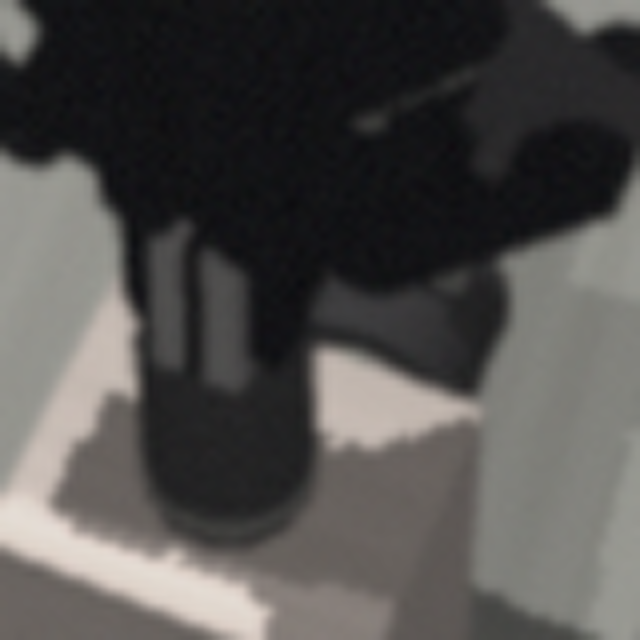

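Position has stopped at 214.1 mm (head top 200) while the force rises: that is the stop. One small confirming push, then up.

send_rows(
  dp=[
    [0, 0, -0.8],
    [0, 0, -1.5],
    [0, 0, -1.5],
  ],
  rot=[
    [0, 0, 0],
    [0, 0, 0],
    [0, 0, 0],
  ],
)

```text
time: 17.95
tool_pos: [542.0, 89.1, 214.0]
tcp_rot: [-179.9, -0.4, -4.3]
ft_force: [-8.4, -0.6, 26.9]
finger_gap: -0.2
```

send_rows(
  dp=[
    [0, 0, 20],
    [0, 0, 60],
    [0, 0, 110],
    [0, 0, 160],
    [0, 0, 180],
  ],
  rot=[
    [0, 0, 0],
    [0, 0, 0],
    [0, 0, 0],
    [0, 0, 0],
    [0, 0, 0],
  ],
)

```text
time: 18.58
tool_pos: [540.7, 89.0, 393.1]
tcp_rot: [-179.9, -0.3, -4.3]
ft_force: [-0.1, -0.4, -0.9]
finger_gap: 0.2
```

send_rows(
  dp=[
    [-30, 0, 0],
    [-70, 0, 0],
    [-110, 0, 0],
    [-130, 0, 0],
    [-130, 0, 0],
  ],
  rot=[
    [0, 0, 0],
    [0, 0, 0],
    [0, 0, 0],
    [0, 0, 0],
    [0, 0, 0],
  ],
)

```text
time: 19.2
tool_pos: [409.4, 89.0, 389.5]
tcp_rot: [-180.0, -0.1, -4.3]
ft_force: [-0.2, -0.9, -0.2]
finger_gap: 0.1
```

```bash
python3 -c "
from h import *
from bench import r
print(r.sense()['ft_force'],headz())
s=csnap('side','s11',200,150,260,240,3)
s=csnap('top','t11',200,120,280,220,2)"
```

```text
[-0.24400516 -0.85708671 -0.24274756] (np.float64(200.70314183211391), array([537.46928032,  90.47197125, 200.20792906]))
```

View pics/s11.png

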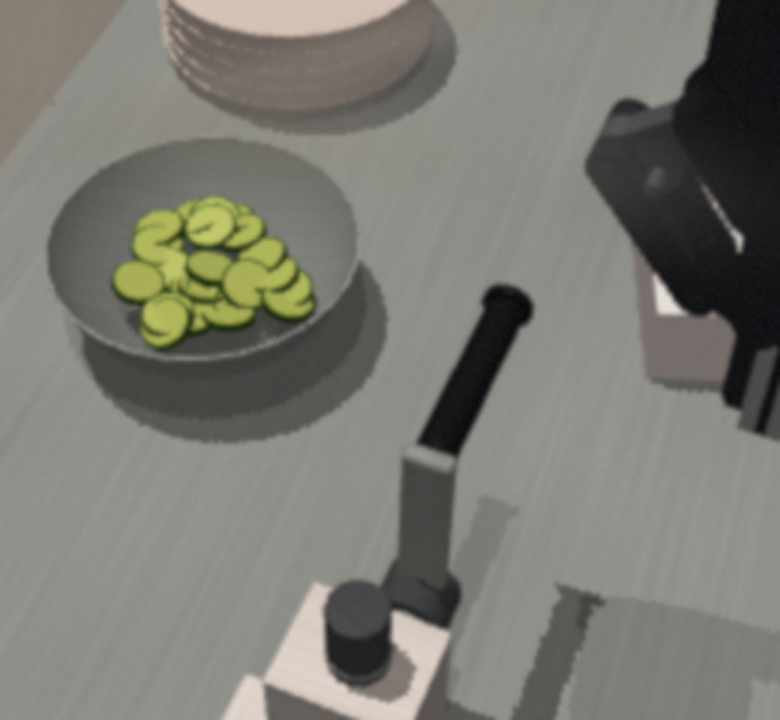

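View pics/t11.png

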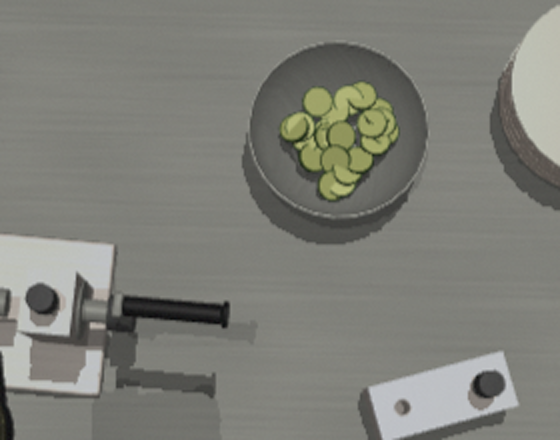

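The head's top is at about 200 mm, so it sits flat on the block. The short pin is still in its rest and the bowl is unmoved. I hand in.

```bash
python3 -c "
from bench import job
print(job.hand_in())"
```

```text
the job is handed in; nothing more can be done
None
```

The slicer is locked: the long pin is pushed fully home in the bearing block, and I handed the job in at about 19 s of robot time.

- **Placing the pin:** I took the long pin from the rest, stood it in the lock hole and let go of it. A side view showed it standing by itself, leaning slightly.
- **Turning the crank:** With the jaws loose around the handle, I turned it from about -0.53 rad over the top, away from the robot. The pin dropped by about 0 rad. The head top was then at about 215 mm, so its underside was 15 mm above the block.
- **Pushing home:** With closed fingers, the pin moved down at about 9–11 N. It then stopped while the force rose to 27 N, so the head was against the block.

**Last checks:**
- The side camera's depth puts the head top at 200.2–200.7 mm, against 200 mm expected.
- The short pin is still in its rest.
- The bowl looks undisturbed in both views.
- The robot is clear of everything, with wrist force near zero.

The only disagreement was 1–2 mm between the cameras on the lock hole's position. I settled it with a wrist view just before lowering the pin. No check failed.

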